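Lay the rule along the developed plate on the viewing box and switch the lamp on

ROBOT

A 7-joint arm with a two-finger parallel gripper is mounted at the origin on the work surface. World frame = base frame: x ahead of the robot, y to its left, z up, the work surface at z = 0. Lengths are in m, angles in rad, forces in N, time in s.
With the tool pointing down it reaches from about 0.425 to 0.925 m from the base axis. Payload 6.8 kg.
Tool frame: the origin (TCP) lies at the very end of the fingers, on their centre line; the grasp point (between the pads) lies 19 mm behind it; z points along the fingers, y is the line along which they close (so a half turn about z gives the same grasp; the last joint's range is limited). The gripper opens to 85 mm and grips with 20 to 120 N. Pads are 22 mm wide; open, the fingers measure 114 mm over their backs; the gripper's body (76 mm by 85 mm) begins 54 mm behind the grasp point. The pads swing forward as they close: fully open they stand 13 mm farther back than shut.
Start: joints at [-1.455, 0.477, 0.022, 1.555, -0.011, 1.109, -0.083], TCP at [0.15, 0.658, 0.231] pointing down, gripper open.
Joint ranges: [-2.96, 2.96], [-0.34, 2.1], [-1.41, 1.46], [0.24, 2.44], [-1.37, 4.51], [0.17, 1.92], [-2.96, 2.96]. Speed limits (rad/s): [2.39, 2.39, 3.14, 3.14, 3.14, 3.14, 3.14].

INTERFACE

Orientations are given as a rotation vector (axis times angle).
In Python, from bench import monitor, optics, r gives the robot as it stands.
- The arm moves only by the shell command python3 -m crank 'ROWS' [OPENING] [FORCE]. ROWS is JSON, a list of rows, each a list of 2 entries, a list of its own where there are three numbers: the shift along the tool's x, y, z in cm, then the turn, a rotation vector about the tool's x, y, z in rad. A call has 1 to 5 rows; each row shifts and turns the commanded pose from where the row before left it, along the tool's axes as they then stand; what a row does not reach is not made up. A row lasts 1/10 s, in which the tool goes at most 50 mm and 8.59 degrees, less where a joint would pass 70% of its speed; a pose out of reach is approached as far as the arm can. A call is refused whole if a number of a shift passes 5 or a number of a turn 0.15, either way. A call with a gripper value outside its range is refused whole. OPENING is the finger opening in cm, from 0 to 8.54, set as the call begins (- or left out, the last holds). The fingers move at their own pace and stop on an object; FORCE is the grip in N (left out, the last holds). Time passes only in rows, so rows that do not move let the fingers close. It gives the time, the measured TCP pose, the force, the opening and the grip force at its end, in the units of the state.
- monitor.get_obs(): the state, without advancing time (a new reading comes with each control period).
- optics.grab_frame(name): name is "scene" or "top" or "wrist"; returns (picture, depth): 480x640x3 uint8, red, green, blue; 480x640 float32, m along the optical axis (not along the pixel's ray), 0 where there is no reading.
- optics.camera_model(name): a dict with "vertical_fov" (degrees; the focal length in pixels is half the picture's height over the tangent of half this angle, whatever the lens; pixels are square), "cx", "cy" (the principal point, pixels), "D" ([k1, k2, p1, p2, k3] as OpenCV has them; the pictures are not rectified), "R" (3x3) and "t" (3): a world point X has camera coordinates R X + t; the wrist camera has in their place "hand_eye" (4x4, takes a point from camera to tool coordinates, whose origin is the TCP and whose axes are the flange's). Camera axes: x right, y down, z forward; pixel columns grow to the right and rows downward; lengths in m; the calibration is good to about 2 mm. A picture is of the moment at which its call begins: read the wrist's pose just before it. camera_model takes no time and is no camera call.
- r.hand_in(): hands the job in; it is judged then, once.
The state is a dict: "clock": time; "joints": joint angles; "qvel": joint speeds; "tau": joint torques, N m; "tcp_pos": TCP position; "orientation": TCP orientation; "contact_force": force on the tool from outside, world axes, zero at the start; "moment": the same for the moment, N m; "grip_width": finger opening in m; "gripper_force": force on a finger pad.
Only numpy, scipy, OpenCV 4.12 (cv2) and the standard library are available. Lean on these libraries where they do the work, as an engineer would, in place of code of your own. Each camera call takes 0.05 s, during which the arm holds its last target. There are 200 camera calls.

TASK

On the UV viewing box, lay the ribbed aluminium rule flat and flush along the whole long edge of the glass plate that faces it, with the rule's zero end (the end without the hanging hole) level with the plate's origin end, and without shifting the plate. Then press the rocker switch over to turn its lamp on, so that the plate can be read. Leave the other things on the box and bench where they are.

Things in the scene. Friction and masses are not known exactly. Their poses are not given: they have to be found in the camera images.
- plate_centre (a point): Centre (half-way up) of the developed glass plate, a loose slab 100 x 200 x 4 mm, about 0.15 kg, white layer on glass with thin cross lines and grey spots, lying on the viewing box; it slides easily. Axes: y along the 200 mm length to the origin end (robot's left as it lies); x across the 100 mm width (roughly away from the robot); z up.
- plate_foot (a point): Middle of the plate's origin end: the short edge next to the pencil line with a row of four small dots, 100 mm in +y from plate_centre, at the robot's left. Same axes.
- plate_head (a point): Middle of the plate's other short edge, 100 mm in -y from plate_centre, at the robot's right.
- rule_centre (a point): Centre of the loose aluminium safety rule, 220 mm long, 40 mm wide, 12 mm high, about 0.16 kg; this point is 6 mm above its underside. Axes: y along the length to the zero end, x across, z up. It lies on the viewing box beside a long edge of the plate, on the robot's side or on the far side of it, askew and shifted lengthwise; its zero end is at the robot's left, like the origin end.
- rule_zero (a point): Middle of the rule's zero end (square end, no hole), 110 mm in +y from the rule's centre, 2 mm above its underside.
- rule_end (a point): Middle of the rule's other end, by the 8 mm dark hanging hole between the ribs, 110 mm in -y from the rule's centre, 2 mm above its underside.
- rule: The same rule; origin at the centre of its underside, axes as rule_centre. Flat base 4 mm thick, graduated along both long edges (both straight and equally good); two ribs run the full length on top of it, each 8 mm wide and 8 mm high, centre lines 9 mm either side of the middle (26 mm over both).
- viewer: The UV viewing box, fixed: grey housing, dark filter-glass panel, flat top 45 mm above the table (no rim). Origin at table height under the panel's middle; x away from the robot, y left, z up. The housing reaches 155 mm either way in x, 205 mm to +y, 245 mm to -y. On its right-hand strip, 207 mm to -y, are the black rocker switch (50 mm to -x), a pilot lens and a dimmer wheel (both unused).
- rocker (a joint): The lamp's rocker switch: 0 = off (far half raised, near half level), 0.34 rad = on (far half pressed level). It stays where it is left; on counts from about 0.27. Takes about 3 N on the raised half to turn.
- rocker_raised (a point): Middle of the top of the rocker's raised (far, +x) half while off: press straight down here. The paddle is 22 mm wide (y), 33 mm long (x), its pivot 10 mm to -x of this point and 51.5 mm above the table; the point is about 55 mm above the table when off, 4 mm lower when on. The bezel round it is 3 mm high. Its axes tip with the rocker.
- vial: Bystander: small amber glass vial with white cap, 21 mm diameter, 37 mm high, standing on the viewing box's far left corner; origin at its underside.
- cuvette: Bystander: square clear cuvette with white cap, 15 mm wide, 46 mm high, standing on the viewing box's near left corner; origin at its underside.
- tweezers: Bystander: steel tweezers, 135 mm long, lying on the table to the left of the viewing box; origin at table height near its middle.
- microplate: Bystander: white 96-well plate, 86 x 128 x 14.5 mm, on the table to the left; origin at its underside.
- bottle_a: Bystander: small white bottle, 38 mm diameter, 68 mm high, on the table to the right of the viewing box; origin at its underside.
- bottle_b: Bystander: another such white bottle beside it; origin at its underside.
Not all that is in view belongs to the job. Of the things shaped like the rule, the aluminium one is meant.

How it is judged:
On the way, in this order (a step that is already met when the one before it is completed fails the run):
1. the rule lies flat and flush along the plate's long edge, its zero end level with the plate's origin end, at rest and let go (((x of rule_zero in the frame of plate_centre between -0.072 and -0.068 m and x of rule_end in the frame of plate_centre between -0.072 and -0.068 m) or (x of rule_zero in the frame of plate_centre between 0.068 and 0.072 m and x of rule_end in the frame of plate_centre between 0.068 and 0.072 m)) and y of rule_zero in the frame of plate_centre between 0.096 and 0.104 m and z of rule_zero in the frame of plate_centre between -0.002 and 0.002 m and z of rule_end in the frame of plate_centre between -0.002 and 0.002 m and angle between rule_centre's own z axis and vertical below 0.04 rad and linear speed of rule below 0.01 m/s and contact force between the fingers and rule below 0.2 N), for 0.3 s.
2. the lamp's rocker switch is on (value of joint rocker above 0.27 rad), for 0.2 s.
At the end, for the whole second after the job is handed in: Rule flat on the box along a long edge of the plate, gap at most 2 mm at both its ends, zero end level with the origin end within 4 mm, at rest; plate within 10 mm of where it began; rocker beyond 0.27 rad (on) (((x of rule_zero in the frame of plate_centre between -0.072 and -0.068 m and x of rule_end in the frame of plate_centre between -0.072 and -0.068 m) or (x of rule_zero in the frame of plate_centre between 0.068 and 0.072 m and x of rule_end in the frame of plate_centre between 0.068 and 0.072 m)) and y of rule_zero in the frame of plate_centre between 0.096 and 0.104 m and z of rule_zero in the frame of plate_centre between -0.002 and 0.002 m and z of rule_end in the frame of plate_centre between -0.002 and 0.002 m and angle between rule_centre's own z axis and vertical below 0.04 rad and linear speed of rule below 0.01 m/s and value of joint rocker above 0.27 rad and distance of plate_centre from where it was at the start of the episode below 0.01 m); the robot touches nothing.
It fails at once if the plate is shifted (either end or the middle moves more than 10 mm) (distance of any of plate_centre, plate_foot, plate_head from where it was at the start of the episode above 0.01 m).
It fails at once if the vial or the cuvette on the box is disturbed (moved more than 20 mm or tipped over) (distance of any of vial, cuvette from where it was at the start of the episode above 0.02 m or angle between any of vial, cuvette's own z axis and vertical above 0.4 rad).
It fails at once if the tweezers or the well plate on the bench are disturbed (moved more than 30 mm or tipped over) (distance of any of tweezers, microplate from where it was at the start of the episode above 0.03 m or angle between any of tweezers, microplate's own z axis and vertical above 0.4 rad).
It fails at once if one of the white bottles is disturbed (moved more than 30 mm or tipped over) (distance of any of bottle_a, bottle_b from where it was at the start of the episode above 0.03 m or angle between any of bottle_a, bottle_b's own z axis and vertical above 0.4 rad).
It also fails if it takes over 64 s, if anything falls off the work surface, if the arm or the gripper's body presses on something with over 40 N, if the wrist force passes 120 N, or if a joint passes its speed limit or range.

## Working session

There is one attempt and no reset: what is moved stays moved. The work goes in short steps, Python scripts to look and compute and a shell command to move; the robot and the scene stay as the last step left them, time stands still between calls to the robot, and variables do not carry over. Pictures are saved under pics/ and viewed, at most 10 in all, crops included, and the job is handed in when it is done.

```bash
ls; mkdir -p pics; python3 - <<'E'
from bench import monitor, optics, r
import cv2,numpy as np
print(monitor.get_obs())
for n in ("top","scene"):
    p,d=optics.grab_frame(n); cv2.imwrite(f"pics/{n}0.png",p[:,:,::-1]); np.save(n+"_d.npy",d)
    print(n,optics.camera_model(n))
print(optics.camera_model("wrist"))
E
```

```text
pics
{'clock': 0.0, 'joints': array([-1.45510326,  0.47783059,  0.02233968,  1.5564499 , -0.01149443,
        1.10930976, -0.08311014]), 'qvel': array([ 0.00031671,  0.00072438,  0.00040455,  0.00063221, -0.00046314,
        0.0006344 ,  0.0001588 ]), 'tau': array([-4.74828375e-04, -5.96441317e+01,  1.60755493e+00, -2.81205779e+01,
        1.23969352e-02,  9.25613742e-03, -6.29503532e-06]), 'tcp_pos': array([0.14968662, 0.65758154, 0.23030594]), 'orientation': array([-3.50771046e-01, -3.12188312e+00,  2.93461778e-03]), 'contact_force': array([-0.2622722 ,  0.143152  ,  0.62077643]), 'moment': array([ 0.01728564, -0.00035588,  0.05200875]), 'gripper_force': 0.0, 'grip_width': 0.08539334308633248}
top {'vertical_fov': 50.28565255645546, 'cx': 320.3917789999932, 'cy': 249.44856716926276, 'D': array([-0.10896654,  0.        ,  0.        ,  0.        ,  0.        ]), 'R': array([[ 0.02580348, -0.99960891,  0.01078005],
       [-0.9853454 , -0.02725114, -0.16837997],
       [ 0.16860788, -0.00627728, -0.98566322]]), 't': array([-0.04516221,  0.48550367,  1.3098701 ])}
scene {'vertical_fov'
[... 174 characters left out ...]
3,  0.84831345, -0.00446711],
       [ 0.50933353,  0.31368106, -0.80136355],
       [-0.67840623, -0.42657764, -0.59816093]]), 't': array([ 0.26763968, -0.16718326,  1.57761911])}
{'vertical_fov': 66.32298608755684, 'cx': 320.3054309922781, 'cy': 239.39656717628424, 'D': array([-0.05485928,  0.        ,  0.        ,  0.        ,  0.        ]), 'hand_eye': array([[ 4.53920913e-06, -9.48328741e-01, -3.17289457e-01,
         8.25800633e-02],
       [ 9.99999915e-01, -1.26245335e-04,  3.91633839e-04,
         4.64214585e-04],
       [-4.11453939e-04, -3.17289432e-01,  9.48328660e-01,
        -1.43423393e-01],
       [ 0.00000000e+00,  0.00000000e+00,  0.00000000e+00,
         1.00000000e+00]])}
```

View pics/top0.png

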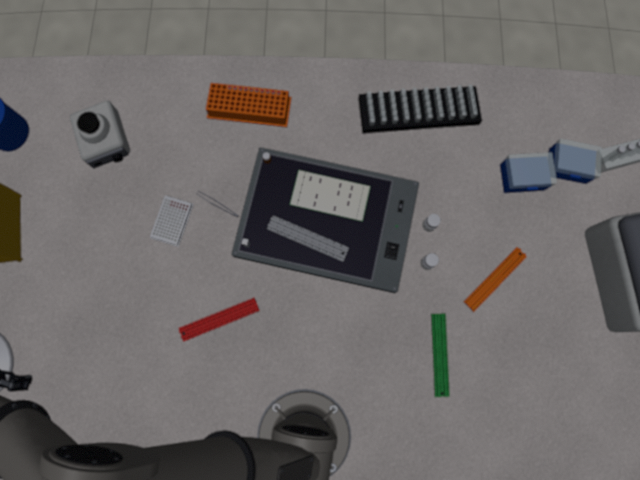

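View pics/scene0.png

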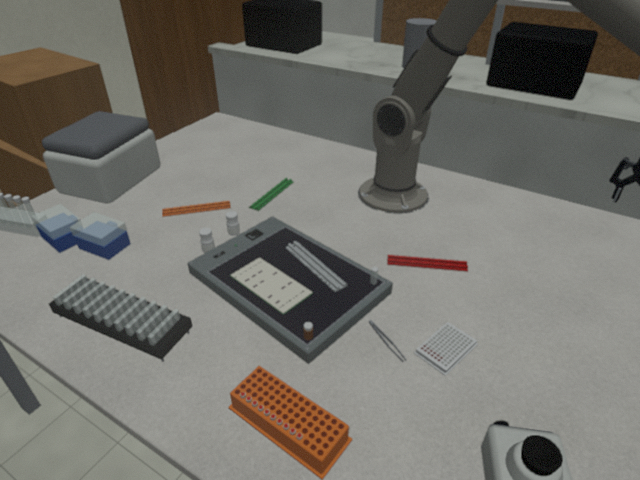

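Top view: the things shaped like the rule are the silver one on the box (307,238), red (219,319), orange (495,278) and green (440,355). I choose the silver one. The plate is at (330,195), rocker (392,250), vial (266,155), cuvette (245,242).

```bash
cat > h.py <<'E'
from bench import monitor, optics, r
import cv2,numpy as np
from scipy.spatial.transform import Rotation as Ro
def model(n,ob=None):
    m=optics.camera_model(n); f=240/np.tan(np.radians(m["vertical_fov"]/2))
    K=np.array([[f,0,m["cx"]],[0,f,m["cy"]],[0,0,1.]])
    if n=="wrist":
        T=np.eye(4);T[:3,:3]=Ro.from_rotvec(ob["orientation"]).as_matrix();T[:3,3]=ob["tcp_pos"]
        W=np.linalg.inv(T@m["hand_eye"]);R,t=W[:3,:3],W[:3,3]
    else: R,t=m["R"],m["t"]
    return K,m["D"],R,t
def ray(M,px,z):
    K,D,R,t=M
    u=cv2.undistortPoints(np.array(px,float).reshape(-1,1,2),K,D).reshape(-1,2)
    d=np.c_[u,np.ones(len(u))]@R; c=-R.T@t
    return c+d*((z-c[2])/d[:,2])[:,None]
def proj(M,X):
    K,D,R,t=M
    return cv2.projectPoints(np.array(X,float).reshape(-1,3),cv2.Rodrigues(R)[0],t,K,D)[0].reshape(-1,2)
def grab(n,name=None):
    ob=monitor.get_obs(); p,d=optics.grab_frame(n)
    if name: cv2.imwrite(f"pics/{name}.png",p[:,:,::-1])
    return p,d,model(n,ob),ob
def rect(mask,M,z):
    c=max(cv2.findContours(mask.astype(np.uint8),cv2.RETR_EXTERNAL,cv2.CHAIN_APPROX_NONE)[0],key=cv2.contourArea)
    X=ray(M,c[:,0,:],z); (cx,cy),(w,h),a=cv2.minAreaRect((X[:,:2]*1000).astype(np.float32))
    b=cv2.boxPoints(((cx,cy),(w,h),a)); i=np.argmax([np.linalg.norm(b[1]-b[0]),np.linalg.norm(b[2]-b[1])])
    v=b[i+1]-b[i]; v=v*np.sign(v[1]); return cx,cy,sorted((w,h)),np.degrees(np.arctan2(v[1],v[0]))
E
python3 - <<'E'
from h import *
p=cv2.imread("pics/top0.png")[:,:,::-1].astype(int); M=model("top")
box=np.zeros((480,640),np.uint8); cv2.fillConvexPoly(box,np.array([[262,152],[415,182],[397,288],[236,254]]),1)
print(p[238,307],p[195,330],p[170,283],p[170,410],p[250,391])
br=p.min(2)
n,l,s,c=cv2.connectedComponentsWithStats(((br>85)&(box>0)).astype(np.uint8))
for i in range(1,n):
    if s[i,4]>25: print(i,s[i],c[i],ray(M,c[i],.049)[0])
for i in range(1,n):
    if s[i,4]>1000: print(rect(l==i,M,.049))
print("rocker",ray(M,[392,250],.053))
print("corners",ray(M,[[261,149],[419,182],[398,292],[233,255]],.045))
cv2.imwrite("pics/top_crop.png",cv2.resize(p[140:300,220:440,::-1].astype(np.uint8),None,fx=3.6,fy=3.6,interpolation=2))
E
```

```text
[103 105 109] [144 144 140] [20 21 30] [122 118 118] [22 23 25]
1 [262 152   8   8  46] [265.63043478 155.41304348] [0.74084324 0.123672   0.049     ]
2 [ 290  170   80   51 2640] [329.82159091 195.02727273] [ 0.63386303 -0.05357304  0.049     ]
3 [ 268  217   80   44 1118] [307.1940966  237.82200358] [0.51537462 0.00347306 0.049     ]
4 [241 239   7   6  37] [244.21621622 241.40540541] [0.50119453 0.16922472 0.049     ]
(634.3912353515625, -53.448219299316406, [99.3575668334961, 198.336181640625], np.float32(78.4382))
(515.6338500976562, 3.7312774658203125, [37.89319610595703, 218.8039093017578], np.float32(67.92441))
rocker [[ 0.48828959 -0.2203199   0.053     ]]
corners [[ 0.76051299  0.13771352  0.045     ]
 [ 0.67931224 -0.29536363  0.045     ]
 [ 0.37884146 -0.23765036  0.045     ]
 [ 0.46472913  0.19759347  0.045     ]]
```

View pics/top_crop.png

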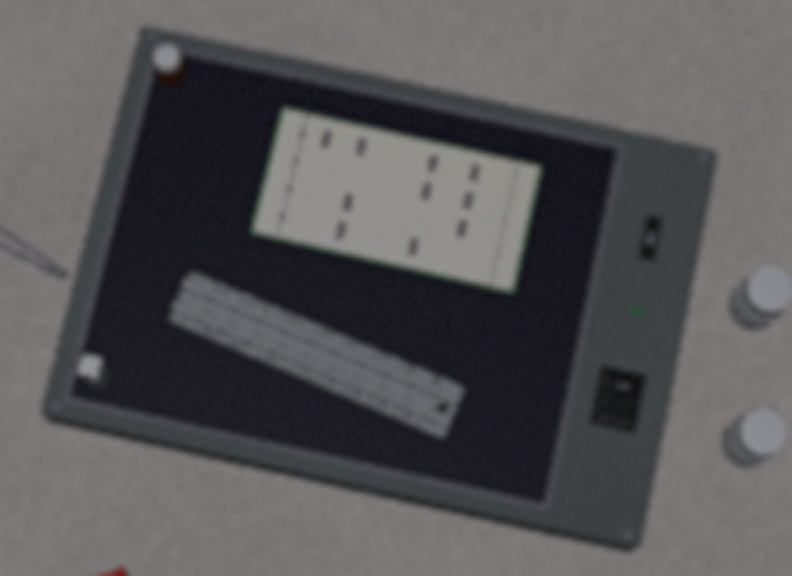

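The crop shows the silver rule, with two ribs and the hole at (443,407) at its right end. It lies on the robot's side of the plate. The plate's dotted origin line is at the left, and the rocker is at (618,398). The choice holds, so I'm swinging over.

```bash
cat >> h.py <<'E'
def goto(x,y,yaw,z):
    "shift (cm, tool axes, before turning) and turn about tool z that bring the tool (pointing down, tool y at yaw deg) there"
    ob=monitor.get_obs(); R=Ro.from_rotvec(ob["orientation"])
    x_=np.array([-np.sin(np.radians(yaw)),np.cos(np.radians(yaw)),0]);y_=np.array([x_[1],-x_[0],0])
    T=Ro.from_matrix(np.c_[x_,y_,[0,0,-1]])
    print("shift",np.round(R.inv().apply(np.array([x,y,z])-ob["tcp_pos"])*100,2),"turn",np.round((R.inv()*T).as_rotvec(),3),
     "t",round(ob["clock"],2),"tcp",np.round(ob["tcp_pos"],4),"F",np.round(ob["contact_force"],1),"w",round(ob["grip_width"],4))
E
S='[[-4.7,-1.1,0],[0,0,0.1]]'
python3 -m crank '[[[-4.7,-1.1,0],[0,0,0.1]],[[-4.7,-1.1,0],[0,0,0.1]],[[-4.7,-1.1,0],[0,0,0.1]],[[-4.7,-1.1,0],[0,0,0.1]],[[-4.7,-1.1,0],[0,0,0.1]]]'
python3 -m crank '[[[-4.7,-1.1,0],[0,0,0.1]],[[-4.7,-1.1,0],[0,0,0.1]],[[-4.7,-1.1,0],[0,0,0.1]],[[-4.7,-1.1,0],[0,0,0.1]],[[-4.7,-1.1,0],[0,0,0.1]]]'
python3 -c "
from h import *
goto(.5155,.0035,-22.1,.2)"
```

```text
clock: 0.6
tcp_pos: [0.3411, 0.5113, 0.2309]
orientation: [1.119, 2.935, -0.001]
contact_force: [0.6, -0.9, 0.4]
grip_width: 0.0854
gripper_force: 0.0
clock: 1.1
tcp_pos: [0.437, 0.2923, 0.2311]
orientation: [1.811, 2.567, -0.0]
contact_force: [0.6, -0.1, 0.2]
grip_width: 0.0854
gripper_force: 0.0
shift [-29.84  -2.29   3.12] turn [0.    0.    0.728] t 1.1 tcp [0.437  0.2923 0.2311] F [ 0.6 -0.1  0.2] w 0.0854
```

```bash
python3 -m crank '[[[-4.9,-0.4,0],[0,0,0]],[[-4.9,-0.4,0],[0,0,0]],[[-4.9,-0.4,0],[0,0,0]],[[-4.9,-0.4,0],[0,0,0]],[[-4.9,-0.4,0],[0,0,0]]]' 5.0 30 >/dev/null
python3 -m crank '[[[-4.9,-0.4,0],[0,0,0]],[[0,0,0.6],[0,0,0.145]],[[0,0,0.6],[0,0,0.145]],[[0,0,0.6],[0,0,0.145]],[[0,0,0.6],[0,0,0.145]]]' >/dev/null
python3 -m crank '[[[0,0,0.6],[0,0,0.145]],[[0,0,0],[0,0,0]],[[0,0,0],[0,0,0]]]'
python3 - <<'E'
from h import *
goto(.5155,.0035,-22.1,.2)
p,d,M,ob=grab("wrist","w1")
print(proj(M,[[.5156,.0037,.049],[.634,-.0535,.049]]))
E
```

```text
clock: 2.4
tcp_pos: [0.5135, 0.0098, 0.2012]
orientation: [-2.596, -1.77, 0.001]
contact_force: [-0.4, -0.4, 0.6]
grip_width: 0.0501
gripper_force: 0.0
shift [-0.52  0.42  0.12] turn [-0.     0.     0.012] t 2.4 tcp [0.5135 0.0098 0.2012] F [-0.4 -0.4  0.6] w 0.0501
[[326.63225063 225.85131533]
 [479.71504014 237.20894314]]
```

View pics/w1.png

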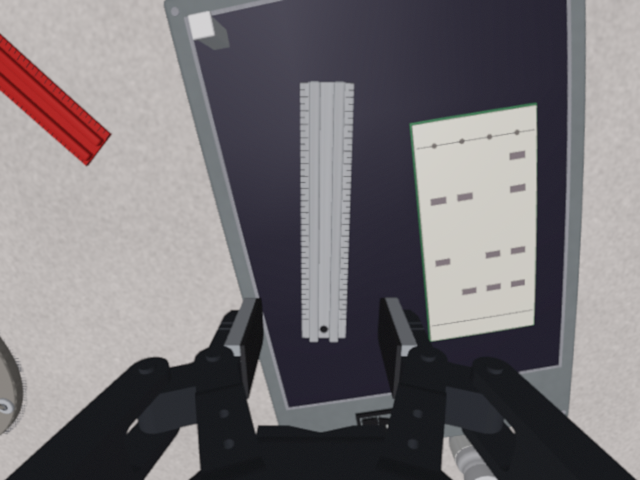

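The wrist view shows the rule upright in the picture, with corners near (300,83), (354,83), (303,340) and (347,340) and the hole at (323,329). The plate is whole at (411,124)–(535,325), and the cuvette is at (201,25).

```bash
cat >> h.py <<'E'
def both(p,M,thr=95):
    "plate and rule centre (mm), size, direction (deg), from a wrist picture"
    q=p.astype(int); out={}
    from_z=ray(M,np.stack(np.meshgrid(np.arange(640),np.arange(480)),-1).reshape(-1,2),.049).reshape(480,640,3)
    near=lambda c:np.hypot(from_z[:,:,0]-c[0],from_z[:,:,1]-c[1])<.14
    k=np.ones((3,3),np.uint8); b=q.min(2)>thr; warm=(q[:,:,0]-q[:,:,2])>0
    cont=cv2.connectedComponentsWithStats(b.astype(np.uint8))
    for i in range(1,cont[0]):
        s=cont[2][i]
        if s[4]>4000 and s[4]<80000: print("px",s,np.round(rect(cont[1]==i,M,.049)[:2],1),np.round(rect(cont[1]==i,M,.049)[2],1),np.round(rect(cont[1]==i,M,.049)[3],2))
E
python3 - <<'E'
from h import *
p=cv2.imread("pics/w1.png")[:,:,::-1]; M=model("wrist",monitor.get_obs())
both(p,M)
q=p.astype(int)
print(q[200,298:360].min(1), q[78:90,313].min(1), q[332:346,313].min(1),q[240,415:430])
E
```

```text
px [  519     0   121   480 34778] [ 709.1 -160.9] [131.2 525.5] 85.11
px [  299    81    55   261 12680] [514.5   4.5] [ 41.4 226. ] 68.1
px [  411   105   126   236 25453] [634.5 -50.9] [ 99.4 198.7] 78.37
px [ 247  315  147  118 4738] [ 422.7 -156. ] [123.1 162.8] 122.45
[ 50  52  77 112 130 134 135 135 136 141 147 146 159 165 164 164 166 168
 168 162 149 148 164 171 172 170 170 172 173 173 172 170 169 163 154 161
 164 165 165 168 168 166 160 156 160 151 146 146 145 144 142 128  86  51
  46  45  46  46  46  46  47  46] [ 66  65  81 125 156 165 167 167 166 167 167 167] [167 167 167 167 167 168 168 169 165 136  77  37  34  34] [[ 42  39  52]
 [ 41  39  52]
 [ 41  39  52]
 [ 42  39  53]
 [ 41  52  53]
 [ 48  87  65]
 [ 79 115  89]
 [142 150 137]
 [190 188 181]
 [206 203 197]
 [207 205 198]
 [207 205 198]
 [207 205 198]
 [207 205 198]
 [207 205 198]]
```

```bash
python3 -m crank '[[[-0.6,0.4,3.5],[0,0,0.012]],[[0,0,4],[0,0,0]],[[0,0,3],[0,0,0]],[[0,0,2],[0,0,0]],[[0,0,0],[0,0,0]]]' >/dev/null
python3 -m crank '[[[0,0,0],[0,0,0]]]' >/dev/null
python3 -c "
from h import *
goto(.515,.004,-22.0,.0505)"
```

```text
shift [ 0.12 -0.11  2.63] turn [ 0.    -0.    -0.005] t 3.05 tcp [0.5156 0.0025 0.0768] F [-0.1  0.1  0.1] w 0.0502
```

```bash
python3 -m crank '[[[0.1,-0.1,1.0],[0,0,-0.005]],[[0,0,1],[0,0,0]],[[0,0,0.6],[0,0,0]],[[0,0,0],[0,0,0]],[[0,0,0],[0,0,0]]]' 
python3 -m crank '[[[0,0,0],[0,0,0]],[[0,0,0],[0,0,0]],[[0,0,0],[0,0,0]],[[0,0,0],[0,0,0]],[[0,0,0],[0,0,0]]]' 2.0 25
python3 -m crank '[[[0,0,0],[0,0,0]],[[0,0,0],[0,0,0]],[[0,0,0],[0,0,0]]]'
python3 -m crank '[[[0,0,-0.4],[0,0,0]],[[0,0,-0.4],[0,0,0]],[[0,0,0],[0,0,0]],[[0,0,0],[0,0,0]]]'
python3 - <<'E'
from h import *
goto(.515,.004,-22.0,.0505)
p,d,M,ob=grab("wrist","w2")
E
```

```text
clock: 3.55
tcp_pos: [0.5146, 0.0039, 0.0502]
orientation: [-2.605, -1.755, 0.0]
contact_force: [0.4, 0.3, -0.2]
grip_width: 0.0497
gripper_force: 0.0
clock: 4.05
tcp_pos: [0.515, 0.004, 0.0507]
orientation: [2.605, 1.755, 0.001]
contact_force: [-1.0, -0.3, 6.2]
grip_width: 0.0252
gripper_force: 26.2
clock: 4.35
tcp_pos: [0.515, 0.004, 0.0507]
orientation: [2.605, 1.755, 0.001]
contact_force: [-0.7, -0.2, 6.2]
grip_width: 0.0249
gripper_force: 26.2
clock: 4.75
tcp_pos: [0.5146, 0.0041, 0.0583]
orientation: [-2.605, -1.756, -0.0]
contact_force: [1.0, 0.1, -1.1]
grip_width: 0.0252
gripper_force: 25.5
shift [0.   0.04 0.78] turn [ 0.    -0.    -0.001] t 4.75 tcp [0.5146 0.0041 0.0583] F [ 1.   0.1 -1.1] w 0.0252
```

View pics/w2.png

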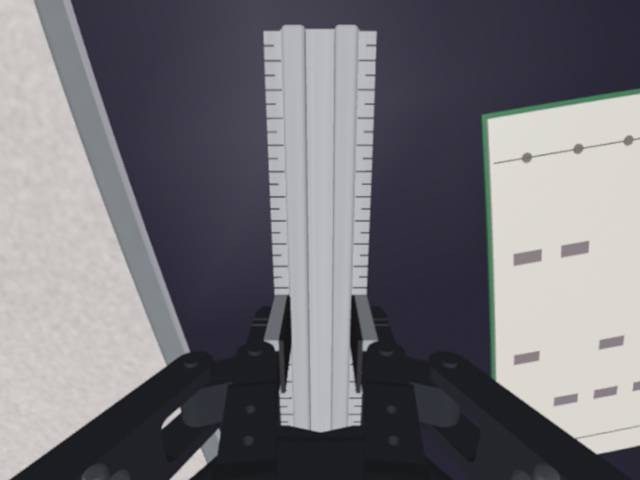

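The rule is gripped by its ribs and is straight in the fingers, zero end at (264–377,31). The plate's corner is at (484,115). The upward force while closing means the fingertips rest on the base. I'll stage the rule parallel to the plate with a 10 mm gap, then regrip a little higher.

```bash
python3 -c "
from h import *
goto(.5541,-.0457,-11.6,.0583)"
```

```text
shift [-3.13  5.54 -0.01] turn [-0.     0.    -0.182] t 4.8 tcp [0.5145 0.0041 0.0582] F [ 0.6 -1.2 -0.8] w 0.0255
```

```bash
python3 -m crank '[[[-0.8,1.4,0],[0,0,0]],[[-0.8,1.4,0],[0,0,0]],[[-0.8,1.4,0],[0,0,0]],[[-0.7,1.35,0],[0,0,-0.09]],[[0,0,0],[0,0,-0.092]]]' >/dev/null
python3 -m crank '[[[0,0,0],[0,0,0]],[[0,0,0],[0,0,0]],[[0,0,0],[0,0,0]]]'
python3 - <<'E'
from h import *
goto(.5541,-.0457,-11.6,.0583)
p,d,M,ob=grab("wrist","w3")
M2=M
both(p,M)
E
```

```text
clock: 5.6
tcp_pos: [0.5542, -0.0453, 0.0581]
orientation: [-2.436, -1.983, 0.0]
contact_force: [0.0, 0.5, -1.4]
grip_width: 0.025
gripper_force: 25.5
shift [-0.04 -0.   -0.02] turn [-0.    -0.    -0.002] t 5.6 tcp [ 0.5542 -0.0453  0.0581] F [ 0.   0.5 -1.4] w 0.025
px [    0     0   105   480 26781] [423.3 -25.4] [ 61.5 265.8] 61.64
px [  263    24   114   409 38079] [556.8 -27. ] [ 54.3 194.5] 78.28
px [  387    42   253   382 72029] [635.5 -44.7] [ 98.8 185.5] 78.37
px [ 590  294   50  186 4747] [ 698.1 -142.4] [ 30.1 135.6] 96.79
```

View pics/w3.png

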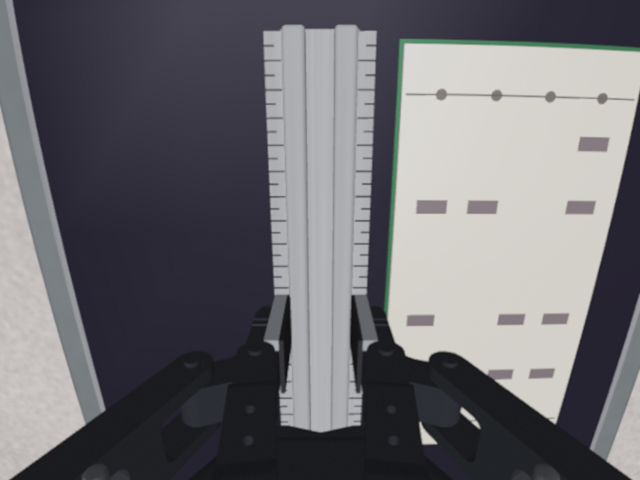

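The view shows the rule's zero end at (264..377,31) and the plate's origin corner at (402,40), with its edge running down to about (386,290). They look nearly parallel. Next are the gap and the end offset.

```bash
cat > fit.py <<'E'
from h import *
def edges(p,M,zr):
    "plate: near-edge line & origin-end line; rule: right edge, zero end; world mm"
    q=p.astype(np.int32); rows=np.arange(70,280,3)
    plate=((q[:,:,0]-q[:,:,2])>3)&(q[:,:,0]>150); 
    grn=(q[:,:,1]-q[:,:,0]>12)&(q[:,:,1]-q[:,:,2]>12)
    bri=(q.min(2)>95)
    pe=[];re=[]
    for v in rows:
        u=np.where(grn[v,300:500])[0]
        u=[i for i in u if i>40]
        if len(u): pe.append([300+u[0]-.5,v])
        w=320
        while bri[v,w] or bri[v,w+1] or bri[v,w+2] or bri[v,w+3]: w+=1
        re.append([w-.5,v])
    def line(px,z):
        X=ray(M,px,z)[:,:2]*1000
        for _ in range(2):
            l=cv2.fitLine(X.astype(np.float32),cv2.DIST_HUBER,0,.01,.01).ravel()
            n=np.array([l[1],-l[0]]);e=(X-l[2:])@n; X=X[np.abs(e)<1.0+2*np.median(np.abs(e))]
        s=np.sign(l[1]);return l[2:],l[:2]*s,len(X)
    P,a,n1=line(pe,.049);Q,b,n2=line(re,zr)
    return P,a,n1,Q,b,n2,grn,bri
def report(p,M,zr):
    P,a,n1,Q,b,n2,grn,bri=edges(p,M,zr)
    # ends: topmost green over plate interior columns / topmost bright at base columns
    pc=np.array([[u,np.where(grn[:130,u])[0][0]-.5] for u in range(420,620,5) if grn[:130,u].any()])
    rc=np.array([[u,np.where(bri[:200,u])[0][0]-.5] for u in list(range(268,278,2))+list(range(362,374,2))+list(range(312,330,3))])
    yp=ray(M,pc,.049)[:,:2]*1000; yr=ray(M,rc,zr)[:,:2]*1000
    print("plate dir",np.degrees(np.arctan2(a[1],a[0])),n1,"rule dir",np.degrees(np.arctan2(b[1],b[0])),n2)
    nx=np.array([a[1],-a[0]])
    e0=np.median(yp@a); z0=np.median(yr@a)
    # gap at zero end and at 220 mm back
    g=lambda s:(P@nx)-((Q+b*((s-Q@a)/(b@a)))@nx)
    print("gap zero end %.2f  hole end %.2f   zero-origin along y %.2f"%(g(z0),g(z0-220),z0-e0),"plate corner",np.round(P+a*(e0-P@a),1))
E
python3 - <<'E'
from fit import *
p=cv2.imread("pics/w3.png")[:,:,::-1]; M=model("wrist",monitor.get_obs())
report(p,M,.057)
E
```

```text
plate dir 78.367096 70 rule dir 78.36648 69
gap zero end 9.50  hole end 9.51   zero-origin along y 1.24 plate corner [604.6  57.7]
```

```bash
python3 -m crank '[[[-0.12,0,0.4],[0,0,0]],[[0,0,0.3],[0,0,0]],[[0,0,0.04],[0,0,0]],[[0,0,0],[0,0,0]],[[0,0,0],[0,0,0]]]'
python3 -m crank '[[[0,0,0],[0,0,0]],[[0,0,0],[0,0,0]],[[0,0,0],[0,0,0]]]' 3.1
python3 -m crank '[[[0,0,-0.25],[0,0,0]],[[0,0,0],[0,0,0]],[[0,0,0],[0,0,0]]]'
python3 -m crank '[[[0,0,0],[0,0,0]],[[0,0,0],[0,0,0]],[[0,0,0],[0,0,0]],[[0,0,0],[0,0,0]]]' 2.0 25
python3 - <<'E'
from fit import *
p,d,M,ob=grab("wrist","w4")
report(p,M,.049)
E
```

```text
clock: 6.15
tcp_pos: [0.5541, -0.0467, 0.0508]
orientation: [-2.435, -1.985, 0.0]
contact_force: [1.0, -0.6, -1.5]
grip_width: 0.0252
gripper_force: 25.5
clock: 6.45
tcp_pos: [0.5543, -0.0468, 0.051]
orientation: [2.435, 1.985, 0.0]
contact_force: [0.5, 0.0, -0.2]
grip_width: 0.0309
gripper_force: 0.0
clock: 6.75
tcp_pos: [0.5543, -0.0467, 0.0536]
orientation: [2.435, 1.985, 0.001]
contact_force: [0.2, 0.4, -0.3]
grip_width: 0.0312
gripper_force: 0.0
clock: 7.15
tcp_pos: [0.5542, -0.0467, 0.0536]
orientation: [-2.435, -1.985, -0.0]
contact_force: [-1.9, 0.5, 4.3]
grip_width: 0.025
gripper_force: 24.7
plate dir 78.30951 70 rule dir 78.48441 70
gap zero end 9.30  hole end 8.63   zero-origin along y -0.10 plate corner [604.6  57.6]
```

```bash
python3 -m crank '[[[0,0.3,0],[0,0,0]],[[0,0.3,0],[0,0,0]],[[0,0.2,0],[0,0,0]],[[0,0.1,0],[0,0,0]],[[0,0.05,0],[0,0,0]]]'
python3 -m crank '[[[0,0,0],[0,0,0]],[[0,0,0],[0,0,0]],[[0,0,0],[0,0,0]]]'
python3 - <<'E'
from fit import *
p,d,M,ob=grab("wrist","w5")
try: report(p,M,.049)
except Exception as e: print(e)
cv2.imwrite("pics/w5c.png",cv2.resize(p[0:330,220:460,::-1],None,fx=1.8,fy=1.8))
E
```

```text
clock: 7.7
tcp_pos: [0.5614, -0.0482, 0.0535]
orientation: [-2.432, -1.982, 0.004]
contact_force: [-8.7, 2.1, 13.7]
grip_width: 0.0248
gripper_force: 25.6
clock: 8.0
tcp_pos: [0.5614, -0.0483, 0.0535]
orientation: [-2.432, -1.982, 0.004]
contact_force: [-8.5, 1.5, 13.2]
grip_width: 0.025
gripper_force: 25.5
plate dir 78.30238 70 rule dir 78.46905 70
gap zero end 2.23  hole end 1.59   zero-origin along y -0.17 plate corner [604.8  57.5]
```

View pics/w5c.png

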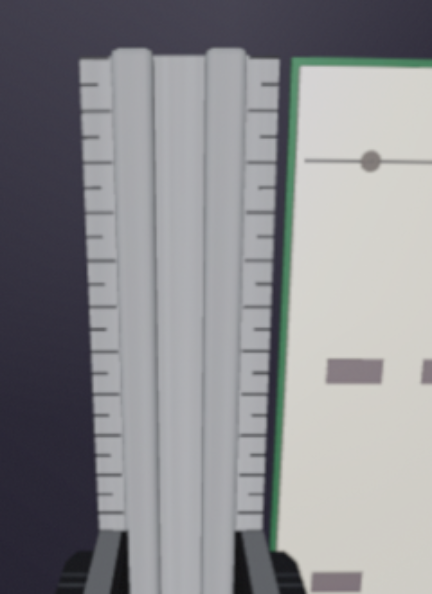

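The crop shows the rule parallel to the plate's green edge with about 2 mm still open and the ends level (zero end y≈58, plate end y≈60). The tool is pressing down with 13 N and dragging, so I'll relieve that and close the rest.

```bash
python3 -m crank '[[[0,0,-0.05],[0,0,0]],[[0,0,-0.05],[0,0,0]],[[0,0,0],[0,0,0]],[[0,0,0],[0,0,0]]]'
python3 - <<'E'
from fit import *
p,d,M,ob=grab("wrist","w6")
report(p,M,.049)
goto(.5614,-.0482,-11.6,.0535)
E
```

```text
clock: 8.45
tcp_pos: [0.5635, -0.0487, 0.0541]
orientation: [2.435, 1.985, -0.0]
contact_force: [-0.1, -0.5, -1.7]
grip_width: 0.0249
gripper_force: 24.6
plate dir 78.42532 70 rule dir 78.36247 66
gap zero end -99.83  hole end -99.58   zero-origin along y 0.12 plate corner [604.9  57.4]
shift [ 0.01 -0.21  0.07] turn [-0.     0.    -0.001] t 8.5 tcp [ 0.5635 -0.0487  0.0542] F [-0.6  0.5 -1. ] w 0.0247
```

```bash
python3 -m crank '[[[0,0.05,0],[0,0,0]],[[0,0,0.05],[0,0,0]],[[0,0,0],[0,0,0]],[[0,0,0],[0,0,0]]]'
python3 -m crank '[[[0,0,0],[0,0,0]],[[0,0,0],[0,0,0]],[[0,0,0],[0,0,0]],[[0,0,0],[0,0,0]]]' 3.4
python3 -m crank '[[[0,0,-1],[0,0,0]],[[0,0,-3],[0,0,0]],[[0,0,-4],[0,0,0]],[[0,0,-4],[0,0,0]],[[0,0,-3],[0,0,0]]]'
python3 -m crank '[[[0,0,0],[0,0,0]],[[0,0,0],[0,0,0]]]'
python3 - <<'E'
from h import *
p,d,M,ob=grab("wrist","w7")
goto(.5614,-.0482,-11.6,.2)
cv2.imwrite("pics/w7c.png",cv2.resize(p[50:360,250:480,::-1],None,fx=1.9,fy=1.9))
q=p.astype(int);print(q[150,335:362].tolist()); print(q[300,335:362].tolist())
E
```

```text
clock: 8.9
tcp_pos: [0.5639, -0.0488, 0.0538]
orientation: [-2.435, -1.985, 0.0]
contact_force: [-0.0, 0.2, -1.4]
grip_width: 0.0253
gripper_force: 24.6
clock: 9.3
tcp_pos: [0.5641, -0.0488, 0.054]
orientation: [2.435, 1.985, 0.0]
contact_force: [0.1, 0.3, -0.4]
grip_width: 0.0339
gripper_force: 0.0
clock: 9.8
tcp_pos: [0.5646, -0.0492, 0.2071]
orientation: [2.435, 1.983, 0.003]
contact_force: [0.2, -0.3, 0.5]
grip_width: 0.0342
gripper_force: 0.0
clock: 10.0
tcp_pos: [0.5642, -0.0486, 0.2048]
orientation: [2.435, 1.985, 0.003]
contact_force: [0.2, -0.3, -0.8]
grip_width: 0.0343
gripper_force: 0.0
shift [-0.01 -0.21  0.37] turn [-0.001 -0.    -0.   ] t 10.05 tcp [ 0.5635 -0.0485  0.2037] F [-0.6  0.9 -0.2] w 0.0342
[[158, 159, 163], [157, 159, 163], [170, 171, 175], [174, 175, 179], [173, 174, 177], [164, 164, 168], [146, 147, 151], [140, 141, 145], [139, 141, 144], [130, 140, 137], [113, 141, 125], [139, 160, 145], [187, 191, 185], [211, 210, 208], [214, 213, 211], [214, 212, 210], [213, 212, 210], [214, 212, 210], [214, 212, 210], [214, 212, 210], [214, 212, 210], [213, 212, 210], [213, 212, 210], [213, 212, 210], [213, 212, 209], [214, 212, 209], [214, 212, 209]]
[[171, 172, 176], [173, 174, 178], [172, 173, 176], [174, 175, 178], [175, 176, 180], [174, 175, 179], [161, 168, 168], [130, 151, 139], [154, 165, 151], [200, 199, 192], [209, 206, 200], [208, 206, 200], [208, 206, 199], [208, 206, 199], [208, 205, 199], [208, 206, 199], [208, 206, 199], [208, 206, 199], [208, 206, 199], [208, 206, 199], [208, 205, 199], [208, 206, 200], [208, 206, 200], [208, 205, 199], [192, 190, 183], [138, 136, 131], [62, 60, 58]]
```

View pics/w7c.png

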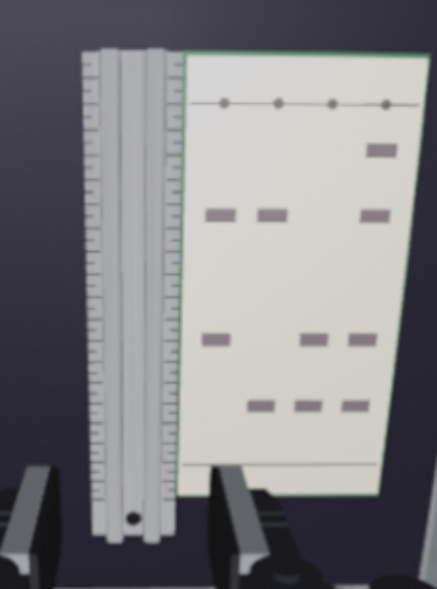

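The crop shows the rule flush along the plate's whole edge. The green border meets the rule from (185,55) to (177,495) with no dark gap, and the zero end is level with the origin end. Now the switch.

```bash
python3 -c "
from h import *
goto(.475,-.30,-11.6,.18)"
```

```text
shift [-26.41  -3.6    2.36] turn [-0.001 -0.    -0.   ] t 10.05 tcp [ 0.5635 -0.0485  0.2037] F [-0.6  0.9 -0.2] w 0.0342
```

```bash
python3 -m crank '[[[-4.5,-0.6,0],[0,0,0]],[[-4.5,-0.6,0],[0,0,0]],[[-4.5,-0.6,0],[0,0,0]],[[-4.5,-0.6,0],[0,0,0]],[[-4.5,-0.6,0],[0,0,0]]]' 0 20 >/dev/null
python3 -m crank '[[[-3.5,-0.6,1],[0,0,0]],[[0,0,1.3],[0,0,0]],[[0,0,0],[0,0,0]],[[0,0,0],[0,0,0]]]'
python3 - <<'E'
from h import *
p,d,M,ob=grab("wrist","w8")
print(proj(M,[.4883,-.2203,.053])); np.save("w8d.npy",d)
E
```

```text
clock: 10.95
tcp_pos: [0.4763, -0.2947, 0.1798]
orientation: [-2.432, -1.985, 0.001]
contact_force: [-0.1, 0.7, 0.4]
grip_width: 0.0001
gripper_force: 0.0
[[317.7197817  127.65786745]]
```

View pics/w8.png

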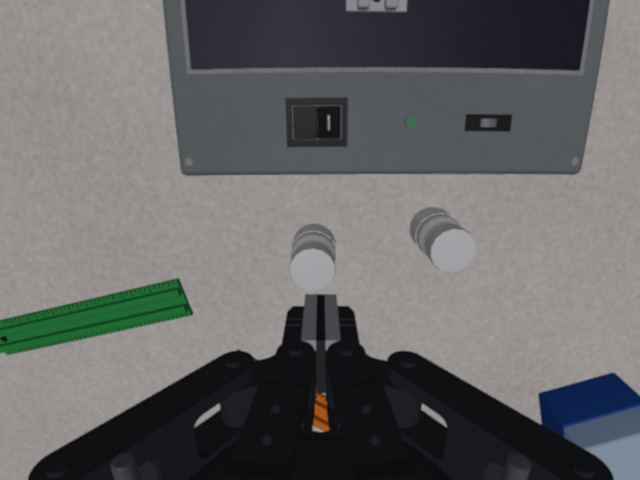

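The rocker bezel spans (287–348, 97–147). The raised far half, with the white mark, is centred at about (330,122). The bottles stand at (313,250) and (440,240), clear of the path.

```bash
python3 - <<'E'
from h import *
M=model("wrist",monitor.get_obs())
X=ray(M,[[330.5,122.5]],.055)[0]; print(X, np.load("w8d.npy")[122,[305,330]])
goto(X[0],X[1],-11.6,.08)
E
```

```text
[ 0.4984453  -0.21865468  0.055     ] [0.25755593 0.25494245]
shift [ 7.87  0.62 10.04] turn [-0.001 -0.001  0.002] t 11.0 tcp [ 0.4768 -0.2946  0.1804] F [0.4 0.1 0.3] w -0.0001
```

```bash
python3 -m crank '[[[4,0.3,0],[0,0,0]],[[3.8,0.4,2],[0,0,0]],[[0,0,4],[0,0,0]],[[0,0,4],[0,0,0]],[[0,0,0],[0,0,0]]]'
python3 -m crank '[[[0,0,1.0],[0,0,0]],[[0,0,0.6],[0,0,0]],[[0,0,0.4],[0,0,0]],[[0,0,0],[0,0,0]]]'
python3 -m crank '[[[0,0,0.3],[0,0,0]],[[0,0,0.3],[0,0,0]],[[0,0,0.2],[0,0,0]],[[0,0,0],[0,0,0]],[[0,0,0],[0,0,0]]]'
```

```text
clock: 11.5
tcp_pos: [0.4965, -0.2178, 0.0771]
orientation: [-2.426, -1.985, 0.007]
contact_force: [0.2, 0.5, 0.5]
grip_width: 0.0001
gripper_force: 0.0
clock: 11.9
tcp_pos: [0.4993, -0.2214, 0.0614]
orientation: [2.435, 1.984, 0.001]
contact_force: [-0.0, -0.3, -0.1]
grip_width: 0.0001
gripper_force: 0.0
clock: 12.4
tcp_pos: [0.4991, -0.2213, 0.053]
orientation: [2.435, 1.985, 0.0]
contact_force: [1.1, -0.0, 2.4]
grip_width: -0.0003
gripper_force: 1.0
```

```bash
python3 -m crank '[[[0,0,0.1],[0,0,0]],[[0,0,0.1],[0,0,0]],[[0,0,0],[0,0,0]]]'
python3 -m crank '[[[0,0,0.1],[0,0,0]],[[0,0,0],[0,0,0]],[[0,0,0],[0,0,0]]]'
```

```text
clock: 12.7
tcp_pos: [0.4992, -0.2213, 0.0515]
orientation: [2.435, 1.984, 0.001]
contact_force: [-0.0, 1.3, 9.3]
grip_width: 0.0
gripper_force: 4.7
clock: 13.0
tcp_pos: [0.4993, -0.2213, 0.0514]
orientation: [2.435, 1.984, 0.002]
contact_force: [-2.9, 1.4, 20.3]
grip_width: 0.0001
gripper_force: 9.8
```

Hard stop at 51.4 mm with 20 N: the rocker is fully over. Backing off and checking.

```bash
python3 -m crank '[[[0,0,-2],[0,0,0]],[[0,0,-4],[0,0,0]],[[0,0,-4],[0,0,0]],[[-4,-0.4,-3],[0,0,0]],[[-4,-0.4,0],[0,0,0]]]' >/dev/null
python3 -m crank '[[[0,0,0],[0,0,0]],[[0,0,0],[0,0,0]],[[0,0,0],[0,0,0]]]'
python3 - <<'E'
from h import *
p,d,M,ob=grab("wrist","w9"); t,_,_,_=grab("top","top9")
a=cv2.resize(p[0:220,160:480,::-1],None,fx=1.5,fy=1.5); b=cv2.resize(t[140:300,220:440,::-1],(480,350))
cv2.imwrite("pics/fin.png",np.vstack([a[:240],b]))
E
```

```text
clock: 13.8
tcp_pos: [0.4746, -0.2964, 0.1789]
orientation: [-2.432, -1.985, 0.001]
contact_force: [-0.1, 0.7, 0.3]
grip_width: 0.0002
gripper_force: 0.0
```

View pics/fin.png

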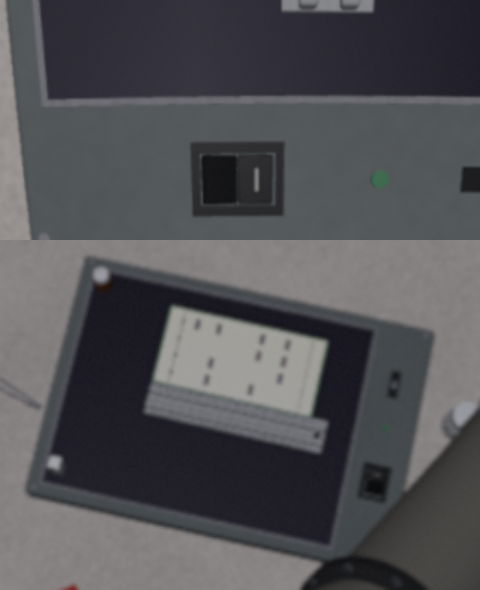

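The rocker's shading has swapped: the marked half at (256,180) is now level and the near half is tilted. In the top view the rule lies flush along the plate with its ends level, and nothing else has moved.

```bash
python3 -c "
from bench import r
print(r.hand_in())"
```

```text
the job is handed in; nothing more can be done
None
```

The job is handed in at about 14 s of the 64 s: in the last pictures the rule lies flush along the plate with its zero end level and the rocker is pressed over to on; no verdict came back.

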